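# Free the order stamp from between the condiments

## Task

The order stamp is wedged in the wooden caddy between the salt shaker and the glass of toothpicks. First stand the salt and the toothpicks on the red board, then take the stamp and stand it on the middle of the red ink pad (not the blue one), lined up with the pad's long side, and after that put the salt and the toothpicks each back upright on the very spot it came from. Tip nothing over and leave the sugar dish, the spectacles and the loose spoon where they lie.

Things in the scene. Friction and masses are not known exactly. Their poses are not given: they have to be found in the camera images.
- salt_mid (a point): salt shaker: see-through glass body with a domed pale grey steel cap, round, 39 mm in diameter up to 56 mm, cap 32 mm in diameter, 76 mm tall, loose, about 90 g. The point is on its axis, half-way up (38 mm above its underside); z points up through the cap. Starts on one of the two outer spots of the caddy (a like shaker far back by the stem glass is fixed scenery)
- picks_mid (a point): clear little glass of wooden toothpicks: round, glass 42 mm in diameter and 50 mm tall, the picks stick out to 66 mm, loose, about 70 g. The point is on its axis, 33 mm above its underside; z up. It starts on the other outer spot of the caddy (a like one far back by the stem glass is fixed scenery)
- stamp_mid (a point): hand stamp: brown turned handle, 24 mm in diameter at its thickest, on a black oblong foot 22 x 44 mm and 12 mm high; 66 mm tall in all, loose, about 60 g. The point is on its axis, 33 mm above its underside; z up through the handle, y along the long side of the foot. Starts on the middle spot of the caddy (a like one far back is fixed scenery)
- caddy: brown wooden caddy, fixed: base 78 x 176 mm, top 8 mm above the counter, three cork spots along its y at -46, 0, +46 mm. A block 10 mm thick and 44 mm wide (x = 15 to 25, y = -22 to 22), 69 mm above the counter, with a card to 76 mm, stands close behind the middle spot, so the stamp is gripped along y, the outer things along x. Origin: underside below the middle spot; z up, x away from the robot
- board: red plastic board with a hand slot, fixed, lying flat, 160 mm (its x) by 270 mm (its y), 8 mm thick; the side area for the salt and the toothpicks. Origin: centre of its underside, z up. The hand slot is near one of its short ends
- red_pad: open ink pad with RED ink surface in a dark steel tin, fixed, 72 mm (its x) by 112 mm (its y, the long side), rim 12 mm high; the flat red ink surface inside (62 x 102 mm) is 9 mm above the counter. Origin: centre of its underside, z up. Target of the stamp
- blue_pad: the same ink pad with BLUE ink surface, fixed, same sizes and frame; not to be used. The two pads change places between starts
- sugar_mid (a point): little glass dish of lump sugar, 74 mm across, 30 mm high, loose bystander; the point is its centre
- specs_mid (a point): folded black reading glasses, 122 x 21 x 34 mm, loose bystander; the point is their centre
- spoon_mid (a point): loose white porcelain tasting spoon, 79 x 21 x 14 mm, lying on the counter at the far side of the caddy, loose bystander; the point is its centre (another such spoon and more crockery farther off are fixed scenery)
There are look-alikes about, which are no part of the job. Leave any purple look-alike of the part that bears picks_mid alone.

How it is judged (in metres and radians):
On the way, in this order (a step that is already met when the one before it is completed fails the run):
1. salt shaker and toothpick glass both stand upright on the red board, let go, with the stamp still in its place in the caddy (x of salt_mid in the frame of board between -0.07 and 0.07 m and y of salt_mid in the frame of board between -0.125 and 0.125 m and z of salt_mid in the frame of board between 0.04 and 0.052 m and angle between each of salt_mid, picks_mid's own z axis and vertical below 0.15 rad and x of picks_mid in the frame of board between -0.07 and 0.07 m and y of picks_mid in the frame of board between -0.125 and 0.125 m and z of picks_mid in the frame of board between 0.035 and 0.047 m and contact force between each of salt, picks and the fingers below 0.2 N and distance of stamp_mid from where it was at the start of the episode below 0.02 m), for 0.2 s.
2. the stamp stands upright in the middle of the red ink pad, lined up with it and let go, while salt and toothpicks are still on the board (horizontal distance between stamp_mid and red_pad below 0.014 m and angle between stamp_mid's own z axis and vertical below 0.12 rad and angle between the y axis of stamp_mid and the y axis of red_pad, either way round below 0.25 rad and z of stamp_mid in the frame of red_pad between 0.036 and 0.048 m and contact force between stamp and the fingers below 0.2 N and x of salt_mid in the frame of board between -0.07 and 0.07 m and y of salt_mid in the frame of board between -0.125 and 0.125 m and z of salt_mid in the frame of board between 0.04 and 0.052 m and angle between each of salt_mid, picks_mid's own z axis and vertical below 0.15 rad and x of picks_mid in the frame of board between -0.07 and 0.07 m and y of picks_mid in the frame of board between -0.125 and 0.125 m and z of picks_mid in the frame of board between 0.035 and 0.047 m), for 0.2 s.
At the end, for the whole second after the job is handed in: The stamp stands upright on the red ink pad, within 14 mm of its middle, its long side within 0.25 rad of the pad's long side; the salt shaker and the toothpick glass each stand upright in the caddy within 14 mm of where they stood at the start; everything is let go and at rest (horizontal distance between stamp_mid and red_pad below 0.014 m and angle between each of stamp_mid, salt_mid, picks_mid's own z axis and vertical below 0.12 rad and angle between the y axis of stamp_mid and the y axis of red_pad, either way round below 0.25 rad and z of stamp_mid in the frame of red_pad between 0.036 and 0.048 m and distance of each of salt_mid, picks_mid from where it was at the start of the episode below 0.014 m and contact force between each of salt, picks, stamp and the fingers below 0.2 N and linear speed of each of salt, picks, stamp below 0.02 m/s); the robot touches nothing.
It fails at once if the sugar dish, the spectacles or the loose spoon was pushed more than 15 mm (distance of any of sugar_mid, specs_mid, spoon_mid from where it was at the start of the episode above 0.015 m).
It fails at once if the salt shaker, the toothpick glass or the stamp was tipped over (angle between any of salt_mid, picks_mid, stamp_mid's own z axis and vertical above 0.7 rad).
It also fails if it takes over 128 s, if anything falls off the work surface, if the arm or the gripper's body presses on something with over 40 N, if the wrist force passes 120 N, or if a joint passes its speed limit or range.

## Robot

A 6-joint arm with a two-finger parallel gripper is mounted at the origin on a cart in front of the work surface, level with it; the furniture and walls round the work are solid. World frame = base frame: x ahead of the robot, y to its left, z up, the work surface at z = 0. Lengths are in mm, angles in rad, forces in N, time in s.
With the tool pointing down it reaches from about 275 to 1000 mm from the base axis. Payload 8.4 kg.
Tool frame: the origin (TCP) lies at the very end of the fingers, on their centre line; the grasp point (between the pads) lies 19 mm behind it; y points along the fingers, z is the direction in which the jaws open and shut, and the axes are right-handed (so a half turn about y gives the same grasp; the last joint's range is limited). The gripper opens to 85 mm and grips with 20 to 120 N. Pads are 22 mm wide; open, the fingers measure 114 mm over their backs; the gripper's body (76 mm by 85 mm) begins 54 mm behind the grasp point. The pads swing forward as they close: fully open they stand 13 mm farther back than shut.
Start: joints at [-1.199, 0.353, 1.633, -0, 1.155, -0.002], TCP at [228.221, -581.845, 231.281] pointing down, gripper open.
Joint ranges: [-2.63, 2.63], [-0.92, 2.1], [0.06, 2.66], [-1.3, 4.44], [0, 2.69], [-3.02, 3.02]. Speed limits (rad/s): [2.22, 2.22, 2.79, 3.14, 3.14, 3.14].

## Interface

Orientations are given as a rotation vector (axis times angle).
In Python, from cell import robot, eyes gives the robot as it stands.
- The arm moves only by the tool send_rows, never from a script. Its argument "targets" is a list of rows, each a list of 7 numbers: the shift along the tool's x, y, z in mm, then the turn, a rotation vector about the tool's x, y, z in rad, then the closure in counts, from 0 (fully open) to 255 (shut). A call has 1 to 20 rows; each row shifts and turns the commanded pose from where the row before left it, along the tool's axes as they then stand; what a row does not reach is not made up. A row lasts 1/12 s, in which the tool goes at most 41.7 mm and 7.16 degrees, less where a joint would pass 70% of its speed; a pose out of reach is approached as far as the arm can. A call with a gripper value outside its range is refused whole. The fingers move at their own pace and stop on an object; the grip force is fixed at half the most. Time passes only in rows, so rows that do not move let the fingers close. It gives the time, the measured TCP pose, the force and the opening at its end, in the units of the state.
- robot.observe(): the state, without advancing time (a new reading comes with each control period).
- eyes.grab_frame(name): name is "side" or "top"; returns the picture (400x640x3 uint8, blue, green, red); there is no depth.
- eyes.camera_info(name): a dict with "intrinsics" (3x3 intrinsics, pixels), "cam_to_world" (4x4, takes a point from camera to world coordinates). Camera axes: x right, y up, looking along -z (the intrinsics and any distortion apply to the point x, -y, -z); pixel columns grow to the right and rows downward; lengths in mm; the calibration is good to about 2 mm. A picture is of the moment at which its call begins. camera_info takes no time and is no camera call.
- robot.finish_job(): hands the job in, once; it reports no verdict.
The state is a dict: "time": time; "joint_pos": joint angles; "joint_velocities": joint speeds; "joint_torque": joint torques, N m; "tcp_pos": TCP position; "ee_rot": TCP orientation; "ft_force": force on the tool from outside, world axes, zero at the start; "ft_torque": the same for the moment, N m; "finger_gap": finger opening in mm.
Only numpy, scipy, OpenCV 4.12 (cv2) and the standard library are available. Lean on these libraries where they do the work, as an engineer would, in place of code of your own. Each camera call takes 0.05 s, during which the arm holds its last target. There are 200 camera calls.

## Working session

There is one attempt and no reset: what is moved stays moved. The work goes in short steps, Python scripts to look and compute and a tool call to move; the robot and the scene stay as the last step left them, time stands still between calls to the robot, and variables do not carry over. Pictures are saved under pics/ and viewed, about 12 in all and at most 16, crops included, and the job is handed in when it is done.

Besides the shell and the picture viewer there is one more tool, called by a JSON object that holds its "name" and its "arguments", one argument or row to a line. send_rows: Moves the arm, as the interface text tells. Its arguments: {"type":"object","properties":{"targets":{"type":"array"}},"required":["targets"]}

```bash
mkdir -p pics; ls; cat > h.py <<'E'
import numpy as np, cv2
from cell import robot, eyes
from scipy.spatial.transform import Rotation as R
def px2w(name,uv,z):
    i=eyes.camera_info(name);K=np.array(i['intrinsics']);T=np.array(i['cam_to_world'])
    d=np.linalg.inv(K)@[uv[0],uv[1],1]; d=T[:3,:3]@(d*[1,-1,-1]); o=T[:3,3]
    return (o+d*(z-o[2])/d[2]).round(1)
def w2px(name,p):
    i=eyes.camera_info(name);K=np.array(i['intrinsics']);T=np.array(i['cam_to_world'])
    c=T[:3,:3].T@(np.array(p)-T[:3,3]); q=K@(c*[1,-1,-1]); return (q[:2]/q[2]).round(1)
def crop(name,u0,v0,u1,v1,s,fn):
    im=eyes.grab_frame(name)[v0:v1,u0:u1]
    cv2.imwrite('pics/'+fn,cv2.resize(im,None,fx=s,fy=s,interpolation=cv2.INTER_CUBIC))
E
python3 - <<'E'
from h import *
for n in('side','top'):
    cv2.imwrite(f'pics/{n}0.png',eyes.grab_frame(n)); i=eyes.camera_info(n); print({k:np.round(v,3) if not isinstance(v,str) else v for k,v in i.items()})
print(robot.observe())
E
```

```text
pics
{'intrinsics': array([[502.198,   0.   , 313.286],
       [  0.   , 502.198, 197.419],
       [  0.   ,   0.   ,   1.   ]]), 'cam_to_world': array([[-9.680000e-01,  1.680000e-01, -1.870000e-01,  3.049260e+02],
       [-2.510000e-01, -6.100000e-01,  7.520000e-01,  1.008158e+03],
       [ 1.300000e-02,  7.740000e-01,  6.330000e-01,  9.585940e+02],
       [ 0.000000e+00,  0.000000e+00,  0.000000e+00,  1.000000e+00]])}
{'intrinsics': array([[447.214,   0.   , 313.363],
       [  0.   , 447.214, 196.916],
       [  0.   ,   0.   ,   1.   ]]), 'cam_to_world': array([[ 6.000000e-03,  9.900000e-01, -1.370000e-01,  4.558050e+02],
       [-1.000000e+00,  2.000000e-03, -2.400000e-02, -1.509100e+01],
       [-2.400000e-02,  1.380000e-01,  9.900000e-01,  1.000155e+03],
       [ 0.000000e+00,  0.000000e+00,  0.000000e+00,  1.000000e+00]])}
{'time': 0.1, 'joint_pos': array([-1.19942073e+00,  3.53602773e-01,  1.63402945e+00, -3.61918619e-05,
        1.15519210e+00, -2.39590922e-03]), 'joint_velocities': array([ 0.0017658 , -0.00210985, -0.00229462,  0.00033577,  0.00139016,
        0.0013806 ]), 'joint_torque': array([ 1.11545601e-04, -6.06359696e+01, -3.42820323e+01,  1.13792091e-04,
        4.05119863e-03,  6.61120293e-05]), 'tcp_pos': array([ 228.0493853 , -581.47088665,  230.63480596]), 'ee_rot': array([-0.38172658,  2.01848383, -2.0160106 ]), 'ft_force': array([0.58399884, 0.03631069, 0.53987328]), 'ft_torque': array([0.00929568, 0.00122411, 0.02251816]), 'finger_gap': 85.34365529933281}
```

View pics/top0.png

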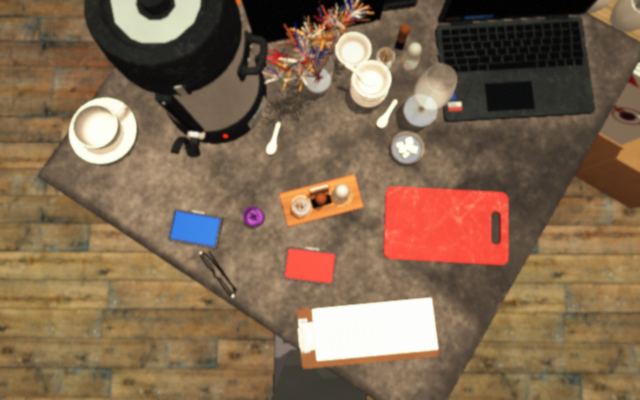

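View pics/side0.png

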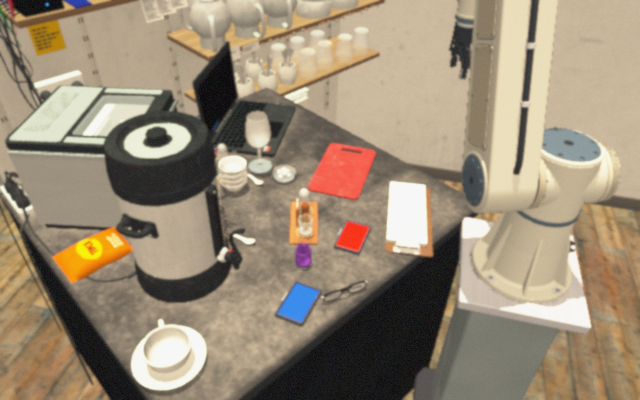

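Top view: the caddy is at (321,200), with the picks glass at (301,205), the stamp at (321,199) and the salt at (342,192). The red pad is at (310,266), the blue pad at (196,229) and the board at (447,226). Look-alikes to leave alone are the purple glass (254,217), the far shaker, picks and stamp at (413,50), (386,57) and (402,37), and the blue pad. Next I'll take a close crop.

```bash
python3 - <<'E'
from h import *
crop('top',235,160,395,280,5,'t1.png')
crop('side',250,170,390,275,5.5,'s1.png')
E
```

```text
(no output)
```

View pics/t1.png

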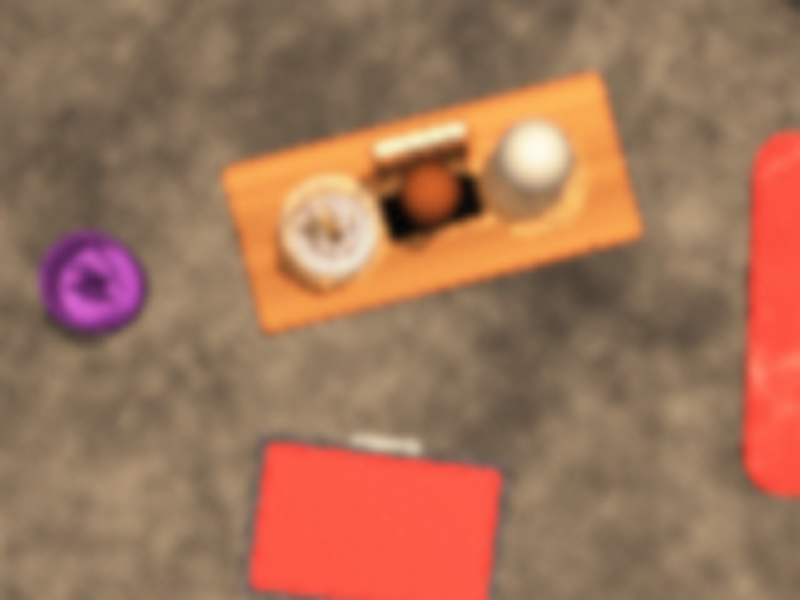

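View pics/s1.png

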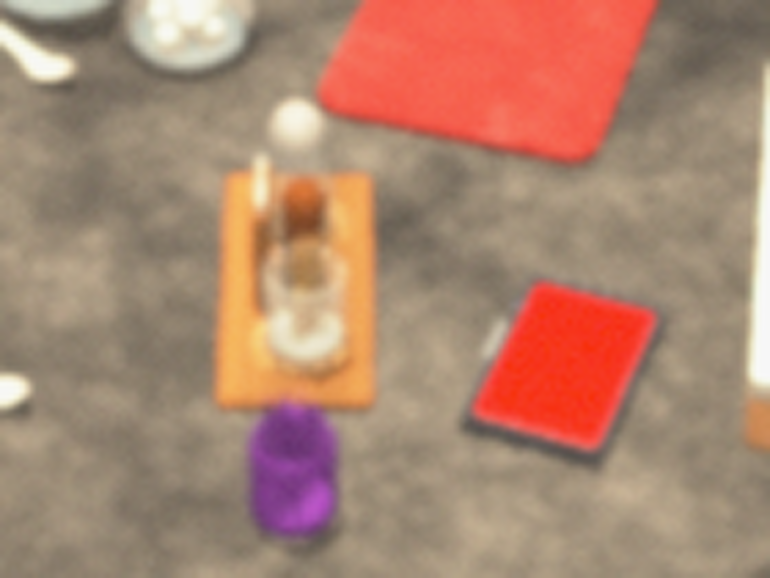

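The crop shows the caddy corners at crop pixels (222,170), (600,72), (642,235) and (268,332). The clear picks glass is on the left, the brown stamp in the middle, and the grey-capped salt on the right at (535,152). The choice matches the description.

```bash
python3 - <<'E'
from h import *
c=lambda u,v:((u+.5)/5-.5+235,(v+.5)/5-.5+160)
C=np.array([px2w('top',c(*p),8)[:2] for p in[(222,170),(600,72),(642,235),(268,332)]])
print('corners',C.tolist()); ctr=C.mean(0)
y=(C[0]+C[3]-C[1]-C[2]);ya=np.arctan2(y[1],y[0]);x=(C[0]+C[1]-C[2]-C[3]);xa=np.arctan2(x[1],x[0])
print('caddy',ctr,'yaw',ya-np.pi/2,xa, 'len',np.hypot(*y)/2,np.hypot(*x)/2)
th=(ya-np.pi/2+xa)/2; Y=np.array([-np.sin(th),np.cos(th)])
for n,k in(('picks',46),('stamp',0),('salt',-46)): print(n,ctr+k*Y)
print('salt cap by top',px2w('top',c(535,152),76),'picks top rim',px2w('top',c(331,228),58),'stamp top',px2w('top',c(431,192),74))
im=cv2.imread('pics/top0.png').astype(int); m=((im[...,2]>150)&(im[...,1]<110)&(im[...,0]<110)).astype(np.uint8)
n,l,s,ce=cv2.connectedComponentsWithStats(m)
for i in range(1,n):
    if s[i,4]>300:
        pts=np.argwhere(l==i)[:,::-1].astype(np.float32)
        r=cv2.boxPoints(cv2.minAreaRect(pts)); W=np.array([px2w('top',q,9)[:2] for q in r]); print(s[i],W.tolist(),W.mean(0))
        rw=cv2.minAreaRect(np.array([px2w('top',q,9)[:2] for q in pts],np.float32)); print(rw)
# side cam check of red pad and caddy
d=lambda u,v:((u+.5)/5.5-.5+250,(v+.5)/5.5-.5+170)
print('side pad',np.mean([px2w('side',d(*p),10) for p in[(540,285),(660,315),(598,450),(472,412)]],0))
print('side caddy',[px2w('side',d(*p),8) for p in[(226,174),(375,174),(374,404),(217,406)]])
print('side salt cap',px2w('side',d(297,125),84-14),'blue etc', [px2w('top',p,10) for p in[(254,217),(196,229),(407,148),(273,138),(218,273)]])
print(R.from_rotvec(robot.observe()['ee_rot']).as_matrix().round(3))
E
```

```text
corners [[600.8, 86.3], [645.8, -83.5], [572.0, -101.7], [528.1, 64.7]]
caddy [586.675  -8.55 ] yaw 0.258509259546869 0.26526990145124024 len 173.87757906067128 75.90502289045166
picks [574.76531648  35.88151402]
stamp [586.675  -8.55 ]
salt [598.58468352 -52.98151402]
salt cap by top [598.8 -51.5  76. ] picks top rim [568.7  34.4  58. ] stamp top [582.1  -8.1  74. ]
[ 383  185  126   80 8796] [[457.0, -139.8], [621.6, -151.0], [607.1, -430.8], [444.2, -413.5]] [ 532.475 -283.775]Traceback (most recent call last):
  File "<stdin>", line 16, in <module>
  File "h.py", line 5, in px2w
    i=eyes.camera_info(name);K=np.array(i['intrinsics']);T=np.array(i['cam_to_world'])
ValueError: time passes only in moves, steps and waits
```

```bash
sed -i 's/^def px2w/import functools\n_ci=functools.lru_cache(None)(lambda n:eyes.camera_info(n))\ndef px2w/; s/i=eyes.camera_info(name)/i=_ci(name)/' h.py; python3 - <<'E'
from h import *
im=cv2.imread('pics/top0.png').astype(int); m=((im[...,2]>150)&(im[...,1]<110)&(im[...,0]<110)).astype(np.uint8)
n,l,s,ce=cv2.connectedComponentsWithStats(m)
for i in range(1,n):
    if s[i,4]>300:
        pts=np.argwhere(l==i)[:,::-1]
        print(s[i],cv2.minAreaRect(np.array([px2w('top',q,9)[:2] for q in pts],np.float32)))
d=lambda u,v:((u+.5)/5.5-.5+250,(v+.5)/5.5-.5+170)
print('side pad',np.mean([px2w('side',d(*p),10) for p in[(540,285),(660,315),(598,450),(472,412)]],0))
print('side caddy',[px2w('side',d(*p),8) for p in[(226,174),(375,174),(374,404),(217,406)]])
print('side salt cap',px2w('side',d(297,125),72),'purple, blue, sugar, spoon, specs', [px2w('top',p,10) for p in[(254,217),(196,229),(407,148),(273,138),(218,273)]])
print(R.from_rotvec(robot.observe()['ee_rot']).as_matrix().round(3))
E
```

```text
[ 383  185  126   80 8796] ((532.4384155273438, -282.3681640625), (272.97149658203125, 164.4601287841797), 87.01099395751953)
[ 284  248   52   36 1501] ((441.97467041015625, 16.4263916015625), (106.69547271728516, 67.4566650390625), 83.28546142578125)
side pad [438.925  12.65   10.   ]
side caddy [array([645.5, -86.1,   8. ]), array([ 568.1, -107.4,    8. ]), array([525.5,  63.8,   8. ]), array([599.2,  85.3,   8. ])]
side salt cap [598.6 -59.9  72. ] purple, blue, sugar, spoon, specs [array([547.7, 141.1,  10. ]), array([520.4, 270.1,  10. ]), array([ 705.3, -201.9,   10. ]), array([728.8, 101.9,  10. ]), array([424.1, 217.5,  10. ])]
[[-0.931 -0.     0.365]
 [-0.365  0.001 -0.931]
 [-0.    -1.    -0.001]]
```

Estimates in mm: caddy centre (585.6,-9.8) with yaw 0.262, board centre (532,-282), red pad centre (440.5,14.5) with yaw -0.117. First I turn the jaws to the caddy x axis, then go above the salt.

{"name": "send_rows", "arguments": {
  "targets": [
    [0,0,0,0,-0.1216,0,0],
    [0,0,0,0,-0.1216,0,0],
    [0,0,0,0,-0.1216,0,0],
    [0,0,0,0,-0.1216,0,0],
    [0,0,0,0,-0.1216,0,0],
    [0,0,0,0,-0.1216,0,0],
    [0,0,0,0,-0.1216,0,0],
    [0,0,0,0,-0.1216,0,0],
    [0,0,0,0,-0.1216,0,0],
    [0,0,0,0,-0.1216,0,0],
    [0,0,0,0,-0.1216,0,0],
    [0,0,0,0,-0.1216,0,0],
    [-23,0,27.5,0,0,0,0],
    [-23,0,27.5,0,0,0,0],
    [-23,0,27.5,0,0,0,0],
    [-23,0,27.5,0,0,0,0],
    [-23,0,27.5,0,0,0,0],
    [-23,0,27.5,0,0,0,0],
    [-23,0,27.5,0,0,0,0],
    [-23,0,27.5,0,0,0,0]
  ]
}}

```text
time: 1.87
tcp_pos: [393.6, -345.5, 231.3]
ee_rot: [-1.322, 1.014, -1.014]
ft_force: [0.1, -0.6, 0.0]
finger_gap: 85.5
```

{"name": "send_rows", "arguments": {
  "targets": [
    [-23,0,27.5,0,0,0,0],
    [-23,0,27.5,0,0,0,0],
    [-23,0,27.5,0,0,0,0],
    [-23,0,27.5,0,0,0,0],
    [-23,0,27.5,0,0,0,0],
    [-23,0,27.5,0,0,0,0],
    [-23,0,27.5,0,0,0,0],
    [-23,0,27.5,0,0,0,0],
    [-23,0,27.5,0,0,0,0],
    [-23,0,27.5,0,0,0,0],
    [0,25,0,0,0,0,0],
    [0,25,0,0,0,0,0],
    [0,25,0,0,0,0,0],
    [0,0,0,0,0,0,0],
    [0,0,0,0,0,0,0]
  ]
}}

```text
time: 3.12
tcp_pos: [598.0, -53.6, 155.3]
ee_rot: [-1.324, 1.016, -1.012]
ft_force: [0.1, 0.5, 1.3]
finger_gap: 85.2
```

```bash
cat >> h.py <<'E'
def to(x,y,z,jaw=None):
    "remaining shift in tool axes (now) and turn about tool y"
    s=robot.observe(); M=R.from_rotvec(s['ee_rot']).as_matrix()
    j=np.arctan2(M[1,2],M[0,2]); d=M.T@(np.array([x,y,z])-s['tcp_pos'])
    print('tcp',s['tcp_pos'].round(1),'jaw',j.round(3),'tilt',M[:,1].round(3),'shift',d.round(1),'turn',None if jaw is None else round(-((jaw-j+np.pi/2)%np.pi-np.pi/2),3),'gap',round(s['finger_gap'],1),'F',s['ft_force'].round(1))
E
python3 - <<'E'
from h import *
to(597.5,-54.2,25,.262)
crop('side',230,120,390,240,5,'s2.png')
E
```

```text
tcp [598.  -53.6 155.3] jaw 0.262 tilt [-0.003  0.    -1.   ] shift [  0.6 130.3  -0.3] turn 0.0 gap 85.2 F [0.1 0.5 1.3]
```

View pics/s2.png

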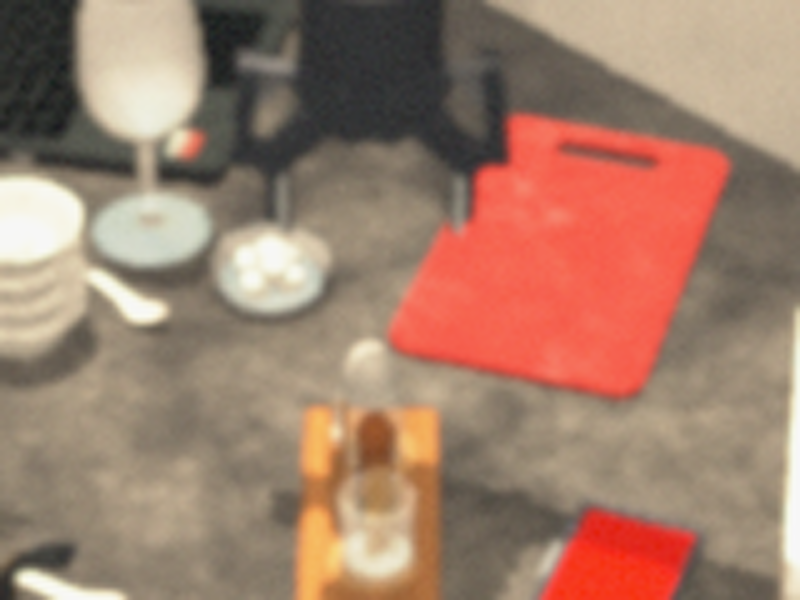

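The fingers (crop x 280 and 460) straddle the salt at crop (367,360), so I descend and grip.

{"name": "send_rows", "arguments": {
  "targets": [
    [0,22,0,0,0,0,0],
    [0,22,0,0,0,0,0],
    [0,22,0,0,0,0,0],
    [0,22,0,0,0,0,0],
    [0,22,0,0,0,0,0],
    [0,20,0,0,0,0,0],
    [0,0,0,0,0,0,0],
    [0,0,0,0,0,0,0],
    [0,0,0,0,0,0,100],
    [0,0,0,0,0,0,140],
    [0,0,0,0,0,0,180],
    [0,0,0,0,0,0,255],
    [0,0,0,0,0,0,255],
    [0,0,0,0,0,0,255],
    [0,0,0,0,0,0,255],
    [0,0,0,0,0,0,255],
    [0,0,0,0,0,0,255]
  ]
}}

```text
time: 4.58
tcp_pos: [599.8, -53.8, 27.8]
ee_rot: [-1.321, 1.013, -1.015]
ft_force: [-2.4, 1.1, 9.8]
finger_gap: 35.7
```

```bash
python3 - <<'E'
from h import *
to(500,-215,120)
to(500,-320,120)
E
```

```text
tcp [599.8 -53.8  27.8] jaw 0.262 tilt [ 0.002 -0.    -1.   ] shift [ 129.9  -92.3 -138. ] turn None gap 35.7 F [-2.4  1.1  9.8]
tcp [599.8 -53.8  27.8] jaw 0.262 tilt [ 0.002 -0.    -1.   ] shift [ 231.3  -92.3 -165.2] turn None gap 35.7 F [-2.4  1.1  9.8]
```

{"name": "send_rows", "arguments": {
  "targets": [
    [0,-10,0,0,0,0,255],
    [0,-20,0,0,0,0,255],
    [0,-25,0,0,0,0,255],
    [0,-25,0,0,0,0,255],
    [0,0,0,0,0,0,255],
    [0,0,0,0,0,0,255],
    [0,0,0,0,0,0,255]
  ]
}}

```text
time: 5.17
tcp_pos: [598.6, -53.6, 106.2]
ee_rot: [-1.322, 1.014, -1.014]
ft_force: [-0.3, 0.3, -1.2]
finger_gap: 35.6
```

```bash
python3 - <<'E'
from h import *
to(500,-330,106)
crop('side',230,120,390,240,5,'s3.png')
E
```

```text
tcp [598.6 -53.6 106.2] jaw 0.262 tilt [-0.  0. -1.] shift [ 2.414e+02  2.000e-01 -1.668e+02] turn None gap 35.6 F [-0.3  0.3 -1.2]
```

View pics/s3.png

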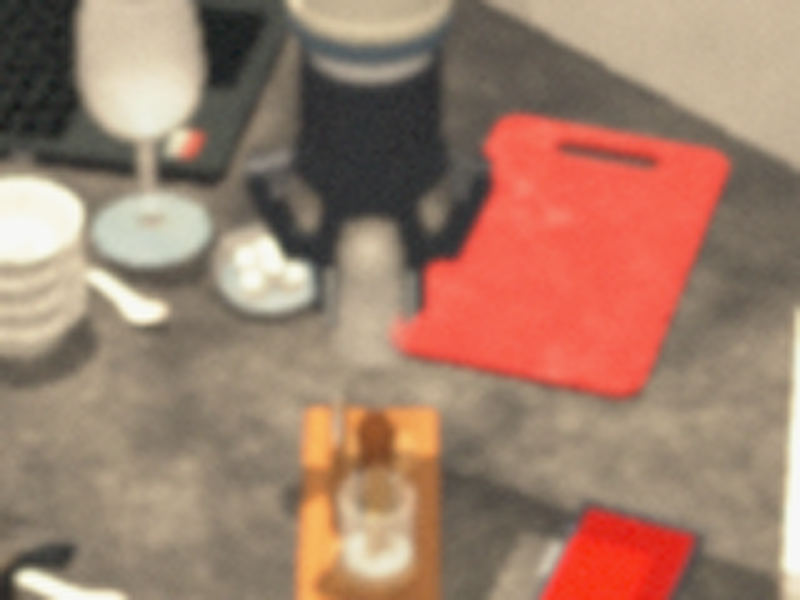

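The salt is lifted and upright. I carry it to the far half of the board, set it down, and then read before releasing.

{"name": "send_rows", "arguments": {
  "targets": [
    [12,0,-8.35,0,0,0,255],
    [24,0,-16.7,0,0,0,255],
    [24,0,-16.7,0,0,0,255],
    [24,0,-16.7,0,0,0,255],
    [24,0,-16.7,0,0,0,255],
    [24,0,-16.7,0,0,0,255],
    [24,0,-16.7,0,0,0,255],
    [24,0,-16.7,0,0,0,255],
    [24,0,-16.7,0,0,0,255],
    [24,0,-16.7,0,0,0,255],
    [12,0,-8.35,0,0,0,255],
    [0,20,0,0,0,0,255],
    [0,20,0,0,0,0,255],
    [0,20,0,0,0,0,255],
    [0,10,0,0,0,0,255],
    [0,5,0,0,0,0,255],
    [0,2,0,0,0,0,255],
    [0,0,0,0,0,0,255],
    [0,0,0,0,0,0,255]
  ]
}}

```text
time: 6.8
tcp_pos: [500.5, -329.0, 30.0]
ee_rot: [-1.322, 1.013, -1.015]
ft_force: [0.6, 0.3, -0.7]
finger_gap: 35.3
```

{"name": "send_rows", "arguments": {
  "targets": [
    [0,1,0,0,0,0,255],
    [0,1,0,0,0,0,255],
    [0,0,0,0,0,0,255],
    [0,0,0,0,0,0,255]
  ]
}}

```text
time: 7.13
tcp_pos: [500.5, -329.1, 27.9]
ee_rot: [-1.322, 1.013, -1.015]
ft_force: [0.6, -0.0, 2.4]
finger_gap: 35.3
```

{"name": "send_rows", "arguments": {
  "targets": [
    [0,0,0,0,0,0,120],
    [0,0,0,0,0,0,60],
    [0,0,0,0,0,0,0],
    [0,0,0,0,0,0,0],
    [0,0,0,0,0,0,0],
    [0,0,0,0,0,0,0],
    [0,-20,0,0,0,0,0],
    [0,-30,0,0,0,0,0],
    [0,-30,0,0,0,0,0],
    [0,-30,0,0,0,0,0],
    [0,0,0,0,0,0,0]
  ]
}}

```text
time: 8.05
tcp_pos: [502.8, -330.7, 143.1]
ee_rot: [-1.321, 1.007, -1.021]
ft_force: [1.6, -1.1, 0.6]
finger_gap: 85.0
```

{"name": "send_rows", "arguments": {
  "targets": [
    [-30.2,0,14.9,0,0,0,0],
    [-30.2,0,14.9,0,0,0,0],
    [-30.2,0,14.9,0,0,0,0],
    [-30.2,0,14.9,0,0,0,0],
    [-30.2,0,14.9,0,0,0,0],
    [-30.2,0,14.9,0,0,0,0],
    [-30.2,0,14.9,0,0,0,0],
    [-30.2,0,14.9,0,0,0,0],
    [-30.2,0,14.9,0,0,0,0],
    [-30.2,0,14.9,0,0,0,0],
    [-30.2,0,14.9,0,0,0,0],
    [0,0,0,0,0,0,0],
    [0,0,0,0,0,0,0]
  ]
}}

```text
time: 9.13
tcp_pos: [572.1, 36.2, 136.9]
ee_rot: [-1.323, 1.012, -1.011]
ft_force: [0.1, 0.0, 0.6]
finger_gap: 85.4
```

```bash
python3 - <<'E'
from h import *
to(572.5,34.5,17,.262)
a=eyes.grab_frame('side')
cv2.imwrite('pics/s4.png',cv2.resize(a[100:250,240:400],None,fx=4,fy=4,interpolation=cv2.INTER_CUBIC))
E
```

```text
tcp [572.1  36.2 136.9] jaw 0.265 tilt [-0. -0. -1.] shift [ 1.800e+00  1.199e+02 -1.000e-01] turn 0.003 gap 85.4 F [0.1 0.  0.6]
```

View pics/s4.png

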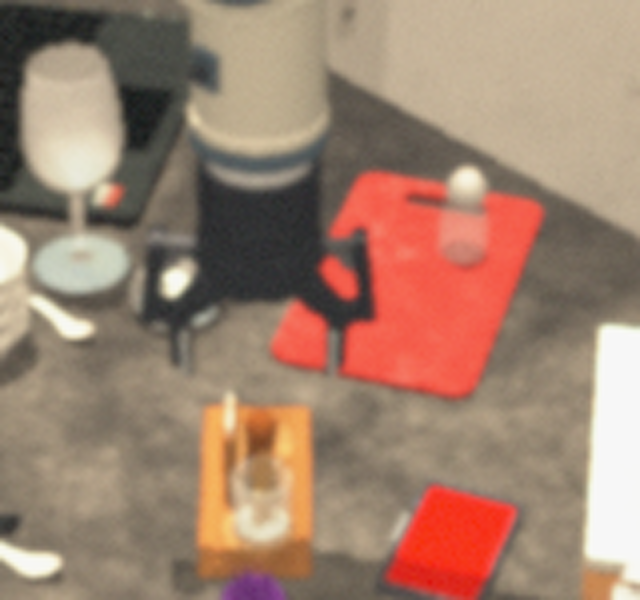

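The salt stands upright on the board at crop (466,220). The fingers at crop x 180 and 335 centre on the picks glass at x 261. I descend and grip.

{"name": "send_rows", "arguments": {
  "targets": [
    [1,22,0,0,0,0,0],
    [0,22,0,0,0,0,0],
    [0,22,0,0,0,0,0],
    [0,22,0,0,0,0,0],
    [0,20,0,0,0,0,0],
    [0,10,0,0,0,0,0],
    [0,0,0,0,0,0,0],
    [0,0,0,0,0,0,0],
    [0,0,0,0,0,0,90],
    [0,0,0,0,0,0,110],
    [0,0,0,0,0,0,140],
    [0,0,0,0,0,0,200],
    [0,0,0,0,0,0,255],
    [0,0,0,0,0,0,255],
    [0,0,0,0,0,0,255],
    [0,0,0,0,0,0,255]
  ]
}}

```text
time: 10.52
tcp_pos: [572.9, 33.6, 20.5]
ee_rot: [-1.321, 1.013, -1.015]
ft_force: [-2.0, -1.9, 8.6]
finger_gap: 40.3
```

{"name": "send_rows", "arguments": {
  "targets": [
    [0,-10,0,0,0,0,255],
    [0,-20,0,0,0,0,255],
    [0,-30,0,0,0,0,255],
    [0,-30,0,0,0,0,255],
    [0,-10,0,0,0,0,255],
    [0,0,0,0,0,0,255],
    [0,0,0,0,0,0,255],
    [0,0,0,0,0,0,255]
  ]
}}

```text
time: 11.18
tcp_pos: [571.3, 33.6, 118.1]
ee_rot: [-1.323, 1.015, -1.013]
ft_force: [0.0, 0.1, -0.6]
finger_gap: 40.3
```

```bash
python3 - <<'E'
from h import *
to(515,-215,119,.262)
E
```

```text
tcp [571.3  33.6 118.1] jaw 0.262 tilt [-0.002 -0.    -1.   ] shift [ 225.4   -0.8 -118.9] turn 0.0 gap 40.3 F [ 0.   0.1 -0.6]
```

{"name": "send_rows", "arguments": {
  "targets": [
    [12.5,0,-6.6,0,0,0,255],
    [25,0,-13.2,0,0,0,255],
    [25,0,-13.2,0,0,0,255],
    [25,0,-13.2,0,0,0,255],
    [25,0,-13.2,0,0,0,255],
    [25,0,-13.2,0,0,0,255],
    [25,0,-13.2,0,0,0,255],
    [25,0,-13.2,0,0,0,255],
    [25,0,-13.2,0,0,0,255],
    [12.5,0,-6.6,0,0,0,255],
    [0,25,0,0,0,0,255],
    [0,25,0,0,0,0,255],
    [0,25,0,0,0,0,255],
    [0,12,0,0,0,0,255],
    [0,6,0,0,0,0,255],
    [0,3,0,0,0,0,255],
    [0,1,0,0,0,0,255],
    [0,0,0,0,0,0,255],
    [0,0,0,0,0,0,255]
  ]
}}

```text
time: 12.77
tcp_pos: [516.7, -214.8, 23.3]
ee_rot: [-1.322, 1.012, -1.015]
ft_force: [0.7, 0.8, 0.1]
finger_gap: 40.2
```

{"name": "send_rows", "arguments": {
  "targets": [
    [0,1.5,0,0,0,0,255],
    [0,1.2,0,0,0,0,255],
    [0,0,0,0,0,0,255],
    [0,0,0,0,0,0,255]
  ]
}}

```text
time: 13.1
tcp_pos: [516.6, -214.7, 20.5]
ee_rot: [-1.322, 1.013, -1.015]
ft_force: [-1.5, 0.5, 5.7]
finger_gap: 40.0
```

{"name": "send_rows", "arguments": {
  "targets": [
    [0,0,0,0,0,0,90],
    [0,0,0,0,0,0,50],
    [0,0,0,0,0,0,0],
    [0,0,0,0,0,0,0],
    [0,0,0,0,0,0,0],
    [0,0,0,0,0,0,0],
    [0,-20,0,0,0,0,0],
    [0,-30,0,0,0,0,0],
    [0,-35,0,0,0,0,0],
    [0,-35,0,0,0,0,0],
    [0,0,0,0,0,0,0],
    [-30.1,0,19.8,0,0,0,0],
    [-30.1,0,19.8,0,0,0,0],
    [-30.1,0,19.8,0,0,0,0],
    [-30.1,0,19.8,0,0,0,0],
    [-30.1,0,19.8,0,0,0,0],
    [-30.1,0,19.8,0,0,0,0],
    [0,0,0,0,0.1208,0,0],
    [0,0,0,0,0.1208,0,0],
    [0,0,0,0,0.1208,0,0]
  ]
}}

```text
time: 14.77
tcp_pos: [584.0, -8.3, 139.2]
ee_rot: [-1.158, 1.286, -1.286]
ft_force: [0.3, -0.3, -0.1]
finger_gap: 85.2
```

{"name": "send_rows", "arguments": {
  "targets": [
    [0,0,0,0,0.1208,0,0],
    [0,0,0,0,0.1208,0,0],
    [0,0,0,0,0.1208,0,0],
    [0,0,0,0,0.1208,0,0],
    [0,0,0,0,0.1208,0,0],
    [0,0,0,0,0.1208,0,0],
    [0,0,0,0,0.1208,0,0],
    [0,0,0,0,0.1208,0,0],
    [0,0,0,0,0.1208,0,0],
    [0,0,0,0,0.1208,0,0],
    [0,0,0,0,0,0,0],
    [0,0,0,0,0,0,0]
  ]
}}

```text
time: 15.77
tcp_pos: [583.8, -9.3, 139.3]
ee_rot: [-0.279, 2.079, -2.079]
ft_force: [-0.1, -0.2, -0.5]
finger_gap: 85.7
```

```bash
python3 - <<'E'
from h import *
to(584.5,-9.3,25,.262+np.pi/2); print(robot.observe()['joint_pos'].round(2))
a=eyes.grab_frame('side')
cv2.imwrite('pics/s5.png',cv2.resize(a[110:250,240:400],None,fx=4.2,fy=4.2,interpolation=cv2.INTER_CUBIC))
E
```

```text
tcp [583.8  -9.3 139.3] jaw -1.304 tilt [-0.  0. -1.] shift [ -0.7 114.3   0.2] turn 0.004 gap 85.7 F [-0.1 -0.2 -0.5]
[-0.02  0.39  1.8   0.    0.95  1.29]
```

View pics/s5.png

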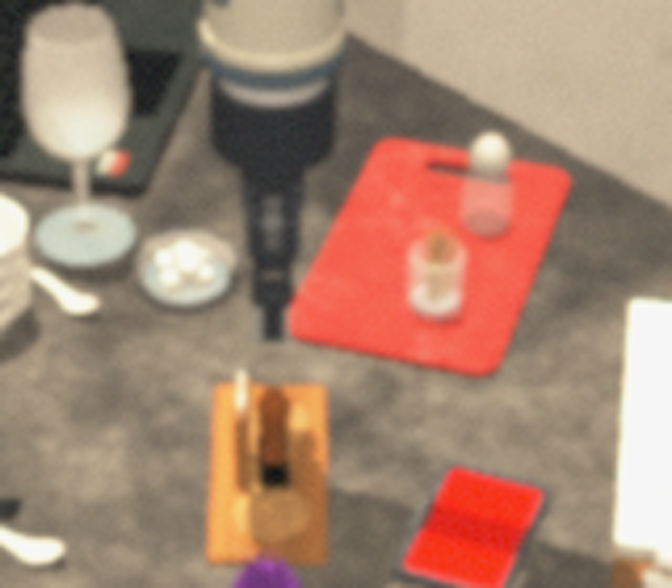

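The salt and picks stand upright on the board, and the finger line (crop x 272) is over the stamp (x 273). I descend and grip the stamp along y.

{"name": "send_rows", "arguments": {
  "targets": [
    [0,20,0,0,0,0,0],
    [0,20,0,0,0,0,0],
    [0,20,0,0,0,0,0],
    [0,20,0,0,0,0,0],
    [0,20,0,0,0,0,0],
    [0,13,0,0,0,0,0],
    [0,0,0,0,0,0,0],
    [0,0,0,0,0,0,0],
    [0,0,0,0,0,0,120],
    [0,0,0,0,0,0,150],
    [0,0,0,0,0,0,170],
    [0,0,0,0,0,0,200],
    [0,0,0,0,0,0,255],
    [0,0,0,0,0,0,255],
    [0,0,0,0,0,0,255],
    [0,0,0,0,0,0,255]
  ]
}}

```text
time: 17.15
tcp_pos: [584.3, -9.2, 27.3]
ee_rot: [-0.274, 2.081, -2.081]
ft_force: [-1.1, 1.5, 5.9]
finger_gap: 22.9
```

{"name": "send_rows", "arguments": {
  "targets": [
    [0,-10,0,0,0,0,255],
    [0,-20,0,0,0,0,255],
    [0,-30,0,0,0,0,255],
    [0,-30,0,0,0,0,255],
    [0,0,0,0,0,0,255],
    [0,0,0,0,0,0,255],
    [0,0,0,0,0,0,255]
  ]
}}

```text
time: 17.73
tcp_pos: [583.5, -9.3, 116.6]
ee_rot: [-0.275, 2.081, -2.081]
ft_force: [-0.7, 0.1, -1.3]
finger_gap: 22.7
```

```bash
python3 - <<'E'
from h import *
to(440.5,14.5,115,-.117+np.pi/2)
crop('side',270,130,350,220,6,'s6.png')
E
```

```text
tcp [583.5  -9.3 116.6] jaw -1.308 tilt [-0. -0. -1.] shift [131.9   1.7 -60.1] turn 0.38 gap 22.7 F [-0.7  0.1 -1.3]
```

View pics/s6.png

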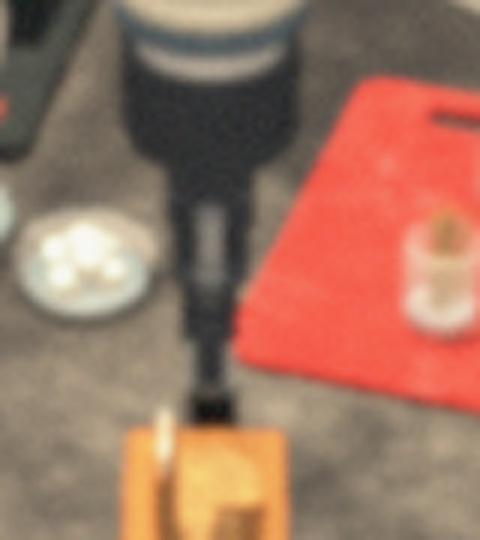

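{"name": "send_rows", "arguments": {
  "targets": [
    [12,0,-5.4,0,0,0,255],
    [24,0,-10.9,0,0,0,255],
    [24,0,-10.9,0,0,0,255],
    [24,0,-10.9,0,0,0,255],
    [24,0,-10.9,0,0,0,255],
    [24,0,-10.9,0,0,0,255],
    [0,0,0,0,0.095,0,255],
    [0,0,0,0,0.095,0,255],
    [0,0,0,0,0.095,0,255],
    [0,0,0,0,0.095,0,255],
    [0,25,0,0,0,0,255],
    [0,25,0,0,0,0,255],
    [0,20,0,0,0,0,255],
    [0,6,0,0,0,0,255],
    [0,0,0,0,0,0,255],
    [0,0,0,0,0,0,255]
  ]
}}

```text
time: 19.12
tcp_pos: [440.4, 14.3, 40.4]
ee_rot: [-0.125, -2.16, 2.16]
ft_force: [0.4, 0.2, -0.5]
finger_gap: 22.5
```

```bash
python3 - <<'E'
from h import *
to(440.5,14.5,28.3,-.117+np.pi/2)
a=eyes.grab_frame('side');b=eyes.grab_frame('top')
f=lambda im,v,u:cv2.resize(im[v:v+70,u:u+76],None,fx=5.2,fy=5.2,interpolation=cv2.INTER_CUBIC)
cv2.imwrite('pics/s7.png',np.hstack([f(a,200,315),f(b,228,272)]))
E
```

```text
tcp [440.4  14.3  40.4] jaw -1.688 tilt [-0.002 -0.    -1.   ] shift [-0.1 12.1 -0.3] turn -0.0 gap 22.5 F [ 0.4  0.2 -0.5]
```

View pics/s7.png

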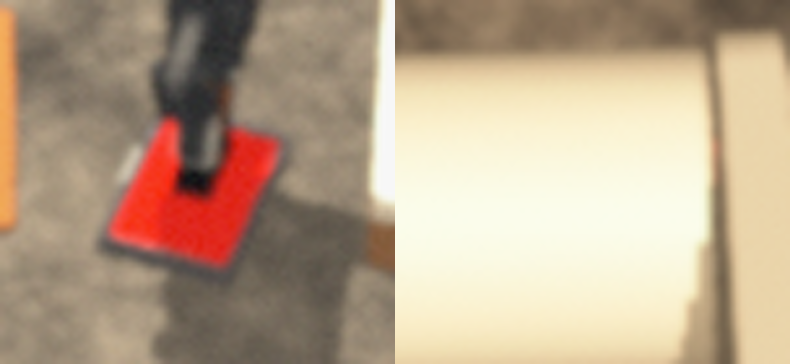

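The side crop shows the stamp held upright just above the red pad (pad centre near crop (196,192), foot front at (193,195)); the arm blocks the top view. I'll check the offset numerically.

```bash
python3 - <<'E'
from h import *
f=lambda u,v:((u+.5)/5.2-.5+315,(v+.5)/5.2-.5+200)
s=robot.observe()['tcp_pos']; zb=s[2]-19.3; Y=np.array([np.sin(.117),np.cos(.117)])
print('foot front bottom seen',px2w('side',f(193,195),zb)[:2]-22*Y,'-> stamp centre; tcp',s[:2],zb)
P=[px2w('side',f(*p),9) for p in[(165,120),(281,140),(225,264),(112,236)]]; print('pad',np.mean(P,0),P)
E
```

```text
foot front bottom seen [436.63186856   9.55040731] -> stamp centre; tcp [441.41311228  14.30225794] 22.012697558079186
pad [440.4   12.45   9.  ] [array([467.1, -35.8,   9. ]), array([403.6, -36.6,   9. ]), array([415.4,  63.4,   9. ]), array([475.5,  58.8,   9. ])]
```

{"name": "send_rows", "arguments": {
  "targets": [
    [-2,0,-1,0,0,0,255],
    [0,5,0,0,0,0,255],
    [0,4,0,0,0,0,255],
    [0,2,0,0,0,0,255],
    [0,0,0,0,0,0,255],
    [0,0,0,0,0,0,255]
  ]
}}

```text
time: 19.72
tcp_pos: [442.7, 15.0, 29.4]
ee_rot: [-0.126, -2.161, 2.161]
ft_force: [0.7, 0.0, -0.5]
finger_gap: 22.6
```

{"name": "send_rows", "arguments": {
  "targets": [
    [0,1,0,0,0,0,255],
    [0,0,0,0,0,0,255],
    [0,0,0,0,0,0,255]
  ]
}}

```text
time: 19.97
tcp_pos: [443.0, 15.1, 28.6]
ee_rot: [-0.127, -2.161, 2.161]
ft_force: [-0.3, -0.6, -0.6]
finger_gap: 22.9
```

{"name": "send_rows", "arguments": {
  "targets": [
    [0,0.7,0,0,0,0,255],
    [0,0,0,0,0,0,255],
    [0,0,0,0,0,0,255]
  ]
}}

```text
time: 20.22
tcp_pos: [443.2, 15.1, 28.2]
ee_rot: [-0.128, -2.161, 2.161]
ft_force: [-1.2, 1.2, 5.4]
finger_gap: 22.3
```

{"name": "send_rows", "arguments": {
  "targets": [
    [0,0,0,0,0,0,150],
    [0,0,0,0,0,0,90],
    [0,0,0,0,0,0,0],
    [0,0,0,0,0,0,0],
    [0,0,0,0,0,0,0],
    [0,0,0,0,0,0,0],
    [0,-15,0,0,0,0,0],
    [0,-30,0,0,0,0,0],
    [0,-35,0,0,0,0,0],
    [0,-35,0,0,0,0,0],
    [0,0,0,0,0,0,0],
    [0,0,0,0,0,0,0]
  ]
}}

```text
time: 21.22
tcp_pos: [444.4, 15.1, 144.7]
ee_rot: [-0.132, -2.163, 2.163]
ft_force: [-0.1, 0.1, -0.4]
finger_gap: 85.7
```

```bash
python3 - <<'E'
from h import *
to(516.6,-214.7,140,.262)
a=eyes.grab_frame('side')
cv2.imwrite('pics/s8.png',cv2.resize(a[130:260,270:400],None,fx=4.5,fy=4.5,interpolation=cv2.INTER_CUBIC))
E
```

```text
tcp [444.4  15.1 144.7] jaw -1.688 tilt [ 0.004  0.    -1.   ] shift [-98.6   5.  219.7] turn 1.191 gap 85.7 F [-0.1  0.1 -0.4]
```

View pics/s8.png

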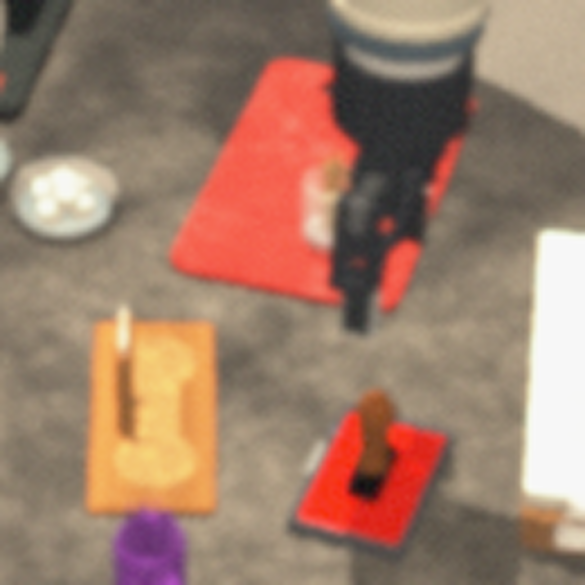

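{"name": "send_rows", "arguments": {
  "targets": [
    [0,0,0,0,-0.1148,0,0],
    [0,0,0,0,-0.1148,0,0],
    [0,0,0,0,-0.1148,0,0],
    [0,0,0,0,-0.1148,0,0],
    [0,0,0,0,-0.1148,0,0],
    [0,0,0,0,-0.1148,0,0],
    [0,0,0,0,-0.1148,0,0],
    [0,0,0,0,-0.1148,0,0],
    [0,0,0,0,-0.1148,0,0],
    [0,0,0,0,-0.1148,0,0],
    [0,0,0,0,-0.1148,0,0],
    [0,0,0,0,-0.1148,0,0],
    [0,0,0,0,-0.1148,0,0],
    [0,0,0,0,-0.1148,0,0],
    [0,0,0,0,-0.1148,0,0],
    [0,0,0,0,-0.1148,0,0],
    [0,0,0,0,-0.1148,0,0],
    [0,0,0,0,0,0,0],
    [0,0,0,0,0,0,0]
  ]
}}

```text
time: 22.85
tcp_pos: [442.0, 15.0, 141.6]
ee_rot: [-1.323, 1.018, -1.014]
ft_force: [0.0, -0.3, -0.7]
finger_gap: 85.2
```

{"name": "send_rows", "arguments": {
  "targets": [
    [30.1,0,1.3,0,0,0,0],
    [30.1,0,1.3,0,0,0,0],
    [30.1,0,1.3,0,0,0,0],
    [30.1,0,1.3,0,0,0,0],
    [30.1,0,1.3,0,0,0,0],
    [30.1,0,1.3,0,0,0,0],
    [30.1,0,1.3,0,0,0,0],
    [30.1,0,1.3,0,0,0,0],
    [0,0,0,0,0,0,0],
    [0,0,0,0,0,0,0]
  ]
}}

```text
time: 23.68
tcp_pos: [515.4, -215.7, 141.9]
ee_rot: [-1.321, 1.018, -1.016]
ft_force: [-0.7, 0.4, 0.3]
finger_gap: 85.2
```

```bash
python3 - <<'E'
from h import *
to(516.6,-214.7,19,.262)
f=lambda u,v:((u+.5)/4.5-.5+270,(v+.5)/4.5-.5+130)
print('stamp',px2w('side',f(366,494),9)[:2]-22*np.array([.117,.993]),'pad',np.mean([px2w('side',f(*p),9) for p in[(355,411),(448,435),(398,545),(300,520)]],0))
b=eyes.grab_frame('top')
cv2.imwrite('pics/t9.png',np.hstack([cv2.resize(b[240:290,275:345],None,fx=5.7,fy=5.7,interpolation=cv2.INTER_CUBIC),cv2.resize(b[165:265,370:510],None,fx=2.85,fy=2.85,interpolation=cv2.INTER_CUBIC)]))
E
```

```text
tcp [ 515.4 -215.7  141.9] jaw 0.258 tilt [-0.001  0.001 -1.   ] shift [ -0.6 122.9   1.6] turn -0.004 gap 85.2 F [-0.7  0.4  0.3]
stamp [438.726   5.354] pad [438.625  10.35    9.   ]
```

View pics/t9.png

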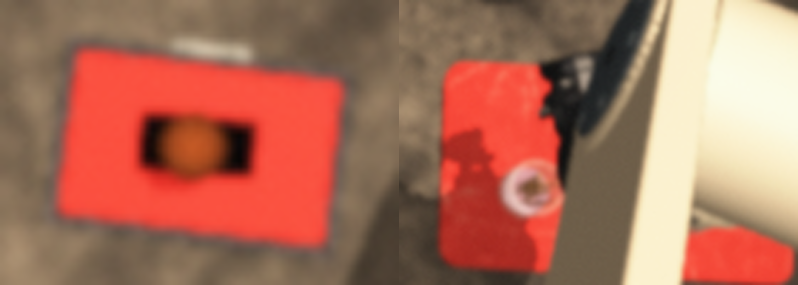

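From the top the stamp foot centre (198,144) sits on the pad centre (201,147), well aligned. Next I regrip the picks.

{"name": "send_rows", "arguments": {
  "targets": [
    [-0.6,23,1.6,0,-0.004,0,0],
    [0,25,0,0,0,0,0],
    [0,25,0,0,0,0,0],
    [0,25,0,0,0,0,0],
    [0,15,0,0,0,0,0],
    [0,9,0,0,0,0,0],
    [0,0,0,0,0,0,0],
    [0,0,0,0,0,0,0],
    [0,0,0,0,0,0,90],
    [0,0,0,0,0,0,110],
    [0,0,0,0,0,0,140],
    [0,0,0,0,0,0,200],
    [0,0,0,0,0,0,255],
    [0,0,0,0,0,0,255],
    [0,0,0,0,0,0,255],
    [0,0,0,0,0,0,255]
  ]
}}

```text
time: 25.07
tcp_pos: [517.5, -214.0, 22.0]
ee_rot: [-1.323, 1.009, -1.011]
ft_force: [-1.4, 1.3, 9.3]
finger_gap: 40.1
```

{"name": "send_rows", "arguments": {
  "targets": [
    [0,-10,0,0,0,0,255],
    [0,-20,0,0,0,0,255],
    [0,-30,0,0,0,0,255],
    [0,-30,0,0,0,0,255],
    [0,-10,0,0,0,0,255],
    [0,0,0,0,0,0,255],
    [0,0,0,0,0,0,255],
    [0,0,0,0,0,0,255]
  ]
}}

```text
time: 25.73
tcp_pos: [516.2, -213.4, 119.8]
ee_rot: [-1.324, 1.012, -1.009]
ft_force: [-0.2, 0.6, -1.0]
finger_gap: 40.6
```

```bash
python3 - <<'E'
from h import *
to(572.3,33.6,118,.262)
E
```

```text
tcp [ 516.2 -213.4  119.8] jaw 0.267 tilt [-0.002  0.001 -1.   ] shift [-223.4    1.9  119.4] turn 0.005 gap 40.6 F [-0.2  0.6 -1. ]
```

{"name": "send_rows", "arguments": {
  "targets": [
    [-12.4,0,6.6,0,0.005,0,255],
    [-24.8,0,13.3,0,0,0,255],
    [-24.8,0,13.3,0,0,0,255],
    [-24.8,0,13.3,0,0,0,255],
    [-24.8,0,13.3,0,0,0,255],
    [-24.8,0,13.3,0,0,0,255],
    [-24.8,0,13.3,0,0,0,255],
    [-24.8,0,13.3,0,0,0,255],
    [-24.8,0,13.3,0,0,0,255],
    [-12.4,0,6.6,0,0,0,255],
    [0,20,0,0,0,0,255],
    [0,25,0,0,0,0,255],
    [0,25,0,0,0,0,255],
    [0,10,0,0,0,0,255],
    [0,0,0,0,0,0,255],
    [0,0,0,0,0,0,255]
  ]
}}

```text
time: 27.07
tcp_pos: [574.0, 32.5, 40.2]
ee_rot: [-1.323, 1.015, -1.013]
ft_force: [-0.3, 0.2, 0.2]
finger_gap: 40.2
```

```bash
python3 - <<'E'
from h import *
to(572.9,33.6,22,.262)
E
```

```text
tcp [574.   32.5  40.2] jaw 0.262 tilt [-0.002 -0.    -1.   ] shift [-1.3 18.2 -0.7] turn 0.0 gap 40.2 F [-0.3  0.2  0.2]
```

{"name": "send_rows", "arguments": {
  "targets": [
    [-1.3,9,-0.7,0,0,0,255],
    [0,5,0,0,0,0,255],
    [0,2,0,0,0,0,255],
    [0,1,0,0,0,0,255],
    [0,0,0,0,0,0,255],
    [0,0,0,0,0,0,255]
  ]
}}

```text
time: 27.57
tcp_pos: [573.8, 33.9, 24.2]
ee_rot: [-1.322, 1.013, -1.014]
ft_force: [-0.5, -0.4, -0.2]
finger_gap: 40.3
```

{"name": "send_rows", "arguments": {
  "targets": [
    [0,1,0,0,0,0,255],
    [0,1,0,0,0,0,255],
    [0,0.5,0,0,0,0,255],
    [0,0,0,0,0,0,255],
    [0,0,0,0,0,0,255]
  ]
}}

```text
time: 27.98
tcp_pos: [573.9, 34.0, 22.1]
ee_rot: [-1.322, 1.013, -1.014]
ft_force: [-3.1, 0.2, 7.0]
finger_gap: 40.4
```

{"name": "send_rows", "arguments": {
  "targets": [
    [0,0,0,0,0,0,90],
    [0,0,0,0,0,0,50],
    [0,0,0,0,0,0,0],
    [0,0,0,0,0,0,0],
    [0,0,0,0,0,0,0],
    [0,0,0,0,0,0,0],
    [0,-20,0,0,0,0,0],
    [0,-30,0,0,0,0,0],
    [0,-35,0,0,0,0,0],
    [0,-35,0,0,0,0,0],
    [0,0,0,0,0,0,0]
  ]
}}

```text
time: 28.9
tcp_pos: [577.5, 34.1, 147.9]
ee_rot: [-1.316, 1.007, -1.019]
ft_force: [1.2, 0.5, 0.9]
finger_gap: 85.7
```

{"name": "send_rows", "arguments": {
  "targets": [
    [30.2,0,-15,0,0,0,0],
    [30.2,0,-15,0,0,0,0],
    [30.2,0,-15,0,0,0,0],
    [30.2,0,-15,0,0,0,0],
    [30.2,0,-15,0,0,0,0],
    [30.2,0,-15,0,0,0,0],
    [30.2,0,-15,0,0,0,0],
    [30.2,0,-15,0,0,0,0],
    [30.2,0,-15,0,0,0,0],
    [30.2,0,-15,0,0,0,0],
    [30.2,0,-15,0,0,0,0],
    [0,0,0,0,0,0,0],
    [0,0,0,0,0,0,0]
  ]
}}

```text
time: 29.98
tcp_pos: [499.8, -331.2, 141.0]
ee_rot: [-1.321, 1.016, -1.016]
ft_force: [0.5, 1.4, -0.7]
finger_gap: 85.4
```

```bash
python3 - <<'E'
from h import *
to(500,-329,25.5,.262)
crop('side',260,120,400,240,5,'s10.png')
E
```

```text
tcp [ 499.8 -331.2  141. ] jaw 0.259 tilt [-0.  0. -1.] shift [ -2.  115.5   0.7] turn -0.003 gap 85.4 F [ 0.5  1.4 -0.7]
```

View pics/s10.png

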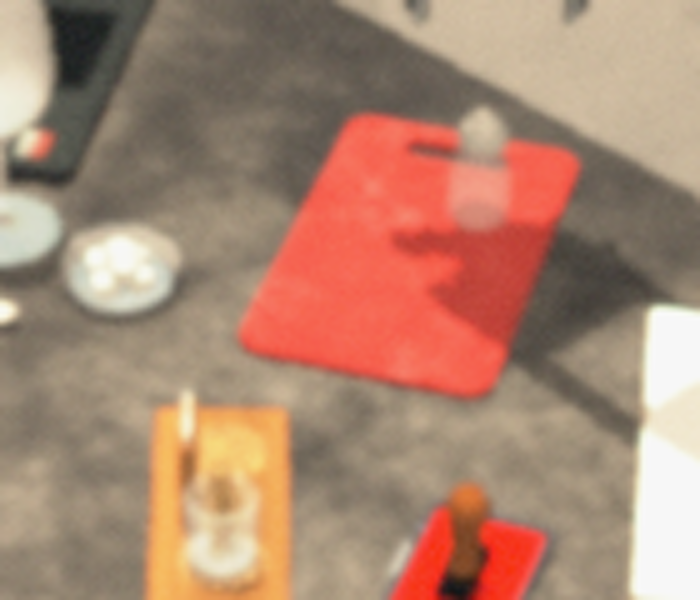

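The picks are back upright at crop (222,520), the stamp still stands at (468,540), and the salt stands on the board at (478,170). I grip the salt.

{"name": "send_rows", "arguments": {
  "targets": [
    [-2,22,0.7,0,-0.003,0,0],
    [0,22,0,0,0,0,0],
    [0,22,0,0,0,0,0],
    [0,22,0,0,0,0,0],
    [0,18,0,0,0,0,0],
    [0,9,0,0,0,0,0],
    [0,0,0,0,0,0,0],
    [0,0,0,0,0,0,0],
    [0,0,0,0,0,0,100],
    [0,0,0,0,0,0,140],
    [0,0,0,0,0,0,180],
    [0,0,0,0,0,0,255],
    [0,0,0,0,0,0,255],
    [0,0,0,0,0,0,255],
    [0,0,0,0,0,0,255],
    [0,0,0,0,0,0,255]
  ]
}}

```text
time: 31.37
tcp_pos: [501.1, -327.9, 27.6]
ee_rot: [-1.323, 1.01, -1.013]
ft_force: [-1.0, 1.1, 8.5]
finger_gap: 35.3
```

{"name": "send_rows", "arguments": {
  "targets": [
    [0,-10,0,0,0,0,255],
    [0,-20,0,0,0,0,255],
    [0,-30,0,0,0,0,255],
    [0,-30,0,0,0,0,255],
    [0,0,0,0,0,0,255],
    [0,0,0,0,0,0,255],
    [0,0,0,0,0,0,255]
  ]
}}

```text
time: 31.95
tcp_pos: [500.3, -327.4, 116.5]
ee_rot: [-1.323, 1.011, -1.012]
ft_force: [0.3, 0.5, -2.3]
finger_gap: 35.5
```

```bash
python3 - <<'E'
from h import *
to(599.3,-53.8,117,.262)
E
```

```text
tcp [ 500.3 -327.4  116.5] jaw 0.265 tilt [ 0. -0. -1.] shift [-238.1   -0.5  167.3] turn 0.003 gap 35.5 F [ 0.3  0.5 -2.3]
```

{"name": "send_rows", "arguments": {
  "targets": [
    [-11.9,0,8.4,0,0.003,0,255],
    [-23.8,0,16.7,0,0,0,255],
    [-23.8,0,16.7,0,0,0,255],
    [-23.8,0,16.7,0,0,0,255],
    [-23.8,0,16.7,0,0,0,255],
    [-23.8,0,16.7,0,0,0,255],
    [-23.8,0,16.7,0,0,0,255],
    [-23.8,0,16.7,0,0,0,255],
    [-23.8,0,16.7,0,0,0,255],
    [-23.8,0,16.7,0,0,0,255],
    [-11.9,0,8.4,0,0,0,255],
    [0,20,0,0,0,0,255],
    [0,25,0,0,0,0,255],
    [0,20,0,0,0,0,255],
    [0,8,0,0,0,0,255],
    [0,0,0,0,0,0,255],
    [0,0,0,0,0,0,255]
  ]
}}

```text
time: 33.37
tcp_pos: [599.8, -54.7, 43.0]
ee_rot: [-1.323, 1.015, -1.013]
ft_force: [0.0, 0.3, -0.0]
finger_gap: 35.7
```

```bash
python3 - <<'E'
from h import *
to(599.3,-53.8,27.6,.262)
E
```

```text
tcp [599.8 -54.7  43. ] jaw 0.262 tilt [-0.001  0.    -1.   ] shift [-0.9 15.4 -0.2] turn 0.0 gap 35.7 F [ 0.   0.3 -0. ]
```

{"name": "send_rows", "arguments": {
  "targets": [
    [-0.9,7,-0.2,0,0,0,255],
    [0,4,0,0,0,0,255],
    [0,2,0,0,0,0,255],
    [0,1,0,0,0,0,255],
    [0,1,0,0,0,0,255],
    [0,0,0,0,0,0,255],
    [0,0,0,0,0,0,255]
  ]
}}

```text
time: 33.95
tcp_pos: [599.9, -53.6, 28.6]
ee_rot: [-1.322, 1.014, -1.014]
ft_force: [-0.9, -0.1, -1.2]
finger_gap: 35.4
```

{"name": "send_rows", "arguments": {
  "targets": [
    [0,0.7,0,0,0,0,255],
    [0,0.7,0,0,0,0,255],
    [0,0,0,0,0,0,255],
    [0,0,0,0,0,0,255]
  ]
}}

```text
time: 34.28
tcp_pos: [600.0, -53.6, 27.7]
ee_rot: [-1.322, 1.013, -1.014]
ft_force: [-0.3, 0.1, 6.3]
finger_gap: 35.6
```

Contact. I release, rise, and back off clear of the cameras' view.

{"name": "send_rows", "arguments": {
  "targets": [
    [0,0,0,0,0,0,120],
    [0,0,0,0,0,0,60],
    [0,0,0,0,0,0,0],
    [0,0,0,0,0,0,0],
    [0,0,0,0,0,0,0],
    [0,0,0,0,0,0,0],
    [0,-20,0,0,0,0,0],
    [0,-30,0,0,0,0,0],
    [0,-35,0,0,0,0,0],
    [0,-35,0,0,0,0,0],
    [0,-20,0,0,0,0,0],
    [30,0,-15,0,0,0,0],
    [30,0,-15,0,0,0,0],
    [30,0,-15,0,0,0,0],
    [30,0,-15,0,0,0,0],
    [30,0,-15,0,0,0,0],
    [30,0,-15,0,0,0,0],
    [30,0,-15,0,0,0,0],
    [30,0,-15,0,0,0,0],
    [0,0,0,0,0,0,0]
  ]
}}

```text
time: 35.95
tcp_pos: [545.0, -321.7, 167.1]
ee_rot: [-1.322, 1.015, -1.018]
ft_force: [0.8, 0.4, 0.0]
finger_gap: 85.2
```

{"name": "send_rows", "arguments": {
  "targets": [
    [30,0,-15,0,0,0,0],
    [30,0,-15,0,0,0,0],
    [30,0,-15,0,0,0,0],
    [0,0,0,0,0,0,0],
    [0,0,0,0,0,0,0],
    [0,0,0,0,0,0,0]
  ]
}}

```text
time: 36.45
tcp_pos: [525.8, -414.4, 166.6]
ee_rot: [-1.321, 1.015, -1.013]
ft_force: [0.1, 0.2, -0.1]
finger_gap: 85.2
```

```bash
python3 - <<'E'
from h import *
b=eyes.grab_frame('top')
old=cv2.imread('pics/top0.png')
f=lambda im:cv2.resize(im[165:290,250:375],None,fx=3.2,fy=3.2,interpolation=cv2.INTER_CUBIC)
cv2.imwrite('pics/t11.png',np.hstack([f(old),f(b)]))
crop('side',250,120,400,260,4,'s11.png')
E
```

```text
(no output)
```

View pics/t11.png

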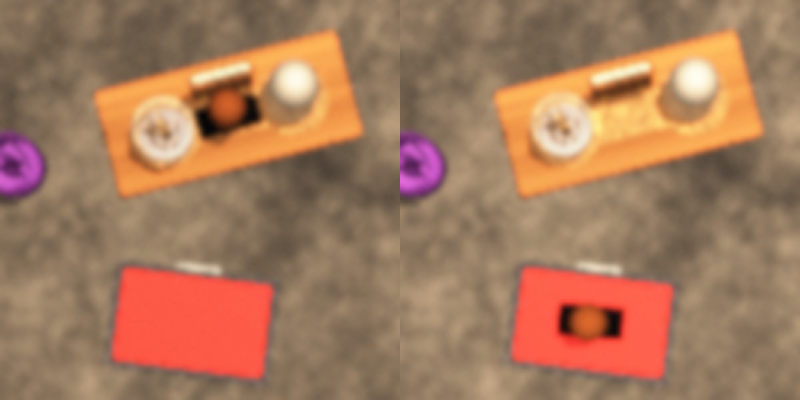

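View pics/s11.png

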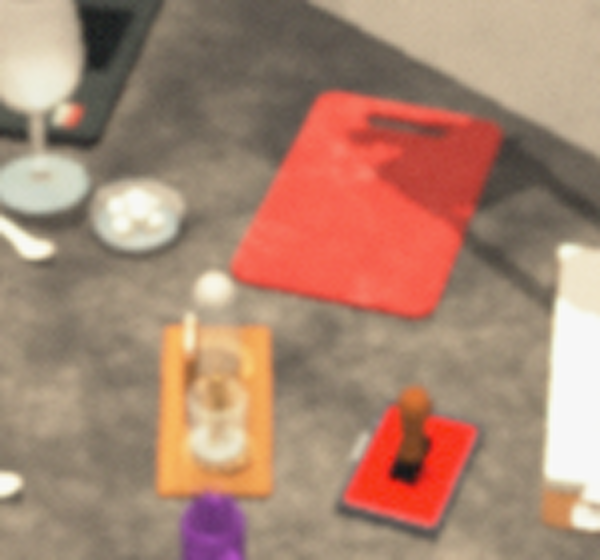

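In the before/after views the salt is unchanged at (295,82). The picks are about 4 enlarged pixels (roughly 3 mm) off, and the stamp is centred on the red pad and aligned. I'm handing in.

```bash
python3 - <<'E'
from h import *
print(robot.finish_job())
E
```

```text
the job is handed in; nothing more can be done
None
```

I stood the salt and toothpicks on the red board, stood the stamp on the red ink pad, and put both back in the caddy. The job was handed in at about 36 s of the 128 s allowed; it reports no verdict.

- **Stamp:** the top view shows it upright, within about 2 mm of the pad's middle and lined up with its long side. A rougher side-camera reading differed, putting it about 5 mm off along y; both are inside the 14 mm tolerance.
- **Salt:** upright on its spot, with no visible shift against the first picture.
- **Toothpicks:** upright on their spot, about 3 mm from where they started.
- **Bystanders:** the sugar dish looked undisturbed in the last side view. I did not measure the sugar dish or the spoon, and the spectacles were outside my later crops. The arm never went near any of them.
- **Gripper:** open and well clear of everything at hand-in.

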